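# Knock the carved blank out of its nest

### The arm

A 6-joint arm with a two-finger parallel gripper is mounted at the origin on a cart in front of the work surface, level with it; the furniture and walls round the work are solid. World frame = base frame: x ahead of the robot, y to its left, z up, the work surface at z = 0. Lengths are in m, angles in rad, forces in N, time in s.
With the tool pointing down it reaches from about 0.3 to 0.875 m from the base axis. Payload 6.4 kg.
Tool frame: the origin (TCP) lies at the very end of the fingers, on their centre line; the grasp point (between the pads) lies 19 mm behind it (bot.grasp_offset is the distance from the TCP to the grasp point, in m); z points along the fingers, y is the line along which they close (so a half turn about z gives the same grasp; the last joint's range is limited). The gripper opens to 88 mm and grips with 3 to 60 N. Pads are 18 mm wide; open, the fingers measure 123 mm over their backs; the gripper's body (75 mm by 187 mm) begins 45 mm behind the grasp point.
Start: joints at [1.007, 0.181, 1.607, -0, 1.354, -0.206], TCP at [0.201, 0.539, 0.239] pointing down, gripper open.
Joint ranges: [-2.99, 2.99], [-0.89, 2.07], [0.3, 2.58], [-1.14, 4.28], [0, 2.63], [-3.12, 3.12]. Speed limits (rad/s): [2.57, 2.57, 3.01, 3.14, 3.14, 3.14].

### API

Orientations are given as a unit quaternion [x, y, z, w].
In Python, from rig import bot, get_image, spotter gives the robot as it stands.
- The arm moves only by the tool jog_arm, never from a script. Its argument "rows" is a list of rows, each a list of 7 numbers: the shift along the world's x, y, z in mm, then the turn, a rotation vector about the world's x, y, z in degrees, then the gripper command: -1 is shut, 1 is fully open, values between are in proportion. In form: [[tx, ty, tz, ax, ay, az, grip], ...]. A call has 1 to 20 rows; each row shifts and turns the commanded pose from where the row before left it; what a row does not reach is not made up. A row lasts 1/12 s, in which the tool goes at most 41.7 mm and 7.16 degrees, less where a joint would pass 70% of its speed; a pose out of reach is approached as far as the arm can. A call is refused whole if a number of a shift passes 41.7 or a number of a turn 7.16, either way. A call with a gripper value outside its range is refused whole. The fingers move at their own pace and stop on an object; the grip force is fixed at half the most. Time passes only in rows, so rows that do not move let the fingers close. It gives the time, the measured TCP pose, the force, the opening and the grip force at its end, in the units of the state.
- bot.sense(): the state, without advancing time (a new reading comes with each control period).
- get_image(name): name is "side" or "top" or "wrist"; returns a dict with "frame" (384x512x3 uint8, blue, green, red), "z_map" (384x512 float32, m along the optical axis (not along the pixel's ray), 0 where there is no reading), "fovy" (degrees; the focal length in pixels is half the picture's height over the tangent of half this angle, whatever the lens; pixels are square), "cx", "cy" (the principal point, pixels), "cam_to_world" (4x4, takes a point from camera to world coordinates). Camera axes: x right, y down, z forward; pixel columns grow to the right and rows downward; lengths in m; the calibration is good to about 2 mm. The wrist camera is an equidistant fisheye: a pixel r from the principal point sees the ray r / f radians off the axis. A picture is of the moment at which its call begins.
- bot.hand_in(): hands the job in; it is judged then, once.
Trained networks look in the newest picture that a camera, given by its name, has taken for a name from the list of things; names that differ only in an ending like _2 or _b are one class to them, and where a whole thing is asked for, a point or a joint stands for the part that bears it (a point fixed in the world has none). Each returns a list of dicts, best first, with "conf" (0 to 1); they miss things now and then, are a little off and sometimes report something else, mostly with a low value. They report only what shows in the picture. A call takes as long as a camera call.
- spotter.look_for(camera, name): "location" ([column, row] in pixels, amid what is visible of it).
- spotter.silhouettes(camera, name): "region" (384x512 bool, what is visible of it) and "location" ([column, row] in pixels, amid what is visible of it).
The state is a dict: "time_s": time; "joint_positions": joint angles; "qd": joint speeds; "tau": joint torques, N m; "tool_pos": TCP position; "tool_rot": TCP orientation; "ft_force": force on the tool from outside, world axes, zero at the start; "torque": the same for the moment, N m; "width": opening from 0.0 (shut) to 1.0 (fully open); "grasp_force": force on a finger pad.
Only numpy, scipy, OpenCV 4.12 (cv2) and the standard library are available. Lean on these libraries where they do the work, as an engineer would, in place of code of your own. Each camera call takes 0.05 s, during which the arm holds its last target. There are 200 camera calls.

### The job

The small wooden block with carved corners is stuck in the rectangular pocket of its metal nest. Pull that nest's black knob straight up to its stop so that the knockout rod pushes the block up out of the pocket, then take the block and set it down in the plywood tray, standing on its base the way it stood in the nest. Leave the rod of the other nest, the one with the round disc, alone.

Things in the scene. Friction and masses are not known exactly. Their poses are not given: they have to be found in the camera images.
- blank: The stuck block: pale wood, rectangular with carved-off corners, 58 (its x) x 31 (its y) x 30 mm high, about 22 to 40 g. Origin: centre of its underside; z up. At the start it sits in the pocket of blank_nest with its axes along the nest's and its top 3 mm below the nest's top face, so it cannot be gripped there.
- blank_nest: Aluminium nest block with the rectangular pocket, fixed to the bench on four posts over a dark base plate. Block 100 (x) x 84 (y) mm, top face 89 mm above the bench. Origin: on the bench under the pocket's centre; z up; x runs from the knob towards the pocket. Pocket 62 (x) x 35 (y) x 33 mm deep. The other nest looks alike but has a round pocket with a wooden disc.
- blank_knob (a point): Middle of the black pull knob of blank_nest, 116 mm above the bench when down, at x = -80 mm, y = 0 in the nest's frame; rises with the rod, axes as the nest's. Knob 26 mm in diameter, 28 mm high, on a 12 mm stem beside the block, free all round.
- blank_rod (a joint): Knockout rod of blank_nest with its stem and knob, one rigid slide: 0 m down (start), 0.028 m at its upper stop. Moves straight up with about 8 N and stays where it is left. Fully up it carries the block upright with its underside about 82 mm and its top about 112 mm above the bench, 23 mm proud of the nest.
- disc_rod (a joint): The same slide of the other nest, with the round disc: 0 m down. To be left down.
- tray: Open plywood tray fixed to the bench, 140 (x) x 160 (y) x 20 mm high, walls and floor 5 mm thick. Origin: centre of its underside; z up. The floor's upper face is 5 mm above the bench.

How it is judged:
On the way:
1. the knockout rod is up and has pushed the block up out of the pocket (value of joint blank_rod above 0.023 m and z of blank in the frame of blank_nest between 0.076 and 0.095 m and horizontal distance between blank and blank_nest below 0.012 m), for 0.2 s.
At the end, for the whole second after the job is handed in: The block stands on its base (within 10 degrees) and at rest on the floor of the tray, its centre at least 10 mm inside the walls (x of blank in the frame of tray between -0.055 and 0.055 m and y of blank in the frame of tray between -0.065 and 0.065 m and z of blank in the frame of tray below 0.01 m and angle between blank's own z axis and vertical below 0.17 rad and linear speed of blank below 0.02 m/s); the robot touches nothing.
It fails at once if the knockout rod of the other nest is raised by more than 8 mm (value of joint disc_rod above 0.008 m).
It also fails if it takes over 54 s, if anything falls off the work surface, if the arm or the gripper's body presses on something with over 40 N, if the wrist force passes 120 N, or if a joint passes its speed limit or range.

## Working session

There is one attempt and no reset: what is moved stays moved. The work goes in short steps, Python scripts to look and compute and a tool call to move; the robot and the scene stay as the last step left them, time stands still between calls to the robot, and variables do not carry over. Pictures are saved under pics/ and viewed, at most 10 in all, crops included, and the job is handed in when it is done.

Besides the shell and the picture viewer there is one more tool, called by a JSON object that holds its "api" and its "payload". jog_arm: Moves the arm, as the interface text tells. Its arguments: {"type":"object","properties":{"rows":{"type":"array"}},"required":["rows"]}

```bash
mkdir -p pics
cat > h.py <<'E'
import numpy as np, cv2
from rig import bot,get_image,spotter
def pts(im,region=None):
    z=im["z_map"];f=192/np.tan(np.radians(im["fovy"])/2)
    v,u=np.nonzero((z>0)&(region if region is not None else True))
    d=z[v,u];P=np.c_[(u-im["cx"])/f*d,(v-im["cy"])/f*d,d,np.ones(len(d))]
    return (P@np.array(im["cam_to_world"]).T)[:,:3],u,v
E
python3 - <<'E'
from h import *
ims={c:get_image(c) for c in("top","side")}
for c in ims:
    print(c,np.round(ims[c]["cam_to_world"],2).tolist())
    for n in("blank","blank_nest","blank_knob","tray"):
        for s in spotter.silhouettes(c,n)[:3]:
            P,u,v=pts(ims[c],s["region"])
            if len(P): print(c,n,round(s["conf"],2),np.round(s["location"]),len(P),np.round(np.median(P,0),3),np.round(np.percentile(P,[3,97],axis=0),3).tolist())
cv2.imwrite("pics/a.png",np.vstack([ims[c]["frame"] for c in ims])[:, :])
cv2.imwrite("pics/a.png",cv2.resize(cv2.imread("pics/a.png"),(400,600)))
cv2.imwrite("pics/top.png",ims["top"]["frame"])
E
```

```text
top [[-0.02, -0.99, 0.1, 0.4], [-1.0, 0.02, 0.03, -0.13], [-0.03, -0.1, -0.99, 1.12], [0.0, 0.0, 0.0, 1.0]]
top blank 0.65 [265. 188.] 332 [ 0.512 -0.114  0.087] [[0.485, -0.127, 0.08], [0.538, -0.1, 0.091]]
top blank_nest 0.62 [263. 205.] 2116 [ 0.474 -0.112  0.089] [[0.414, -0.153, 0.007], [0.557, -0.071, 0.13]]
top blank_knob 0.58 [262. 226.] 110 [ 0.433 -0.107  0.13 ] [[0.422, -0.118, 0.125], [0.443, -0.096, 0.134]]
top tray 0.75 [172. 176.] 3894 [0.555 0.107 0.007] [[0.488, 0.028, 0.002], [0.621, 0.181, 0.022]]
side [[-1.0, 0.0, -0.02, 0.52], [0.02, 0.63, -0.78, 0.53], [0.01, -0.78, -0.63, 0.6], [0.0, 0.0, 0.0, 1.0]]
side blank 0.61 [252. 196.] 194 [ 0.513 -0.113  0.086] [[0.488, -0.129, 0.084], [0.54, -0.1, 0.088]]
side blank_nest 0.6 [261. 216.] 3129 [ 0.488 -0.091  0.067] [[0.417, -0.15, 0.003], [0.559, -0.067, 0.118]]
side blank_knob 0.93 [288. 196.] 347 [ 0.436 -0.101  0.058] [[0.424, -0.112, 0.012], [0.482, -0.092, 0.13]]
side tray 0.77 [225. 301.] 5507 [0.56  0.11  0.005] [[0.489, 0.029, 0.003], [0.623, 0.186, 0.02]]
```

View pics/top.png

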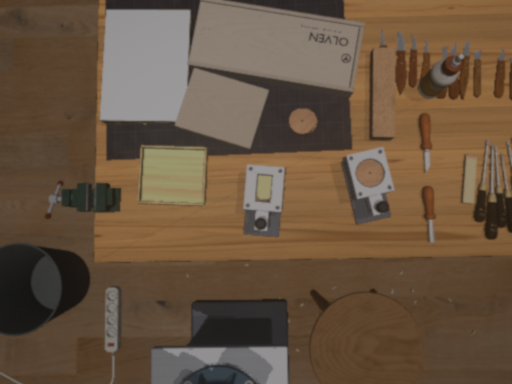

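View pics/a.png

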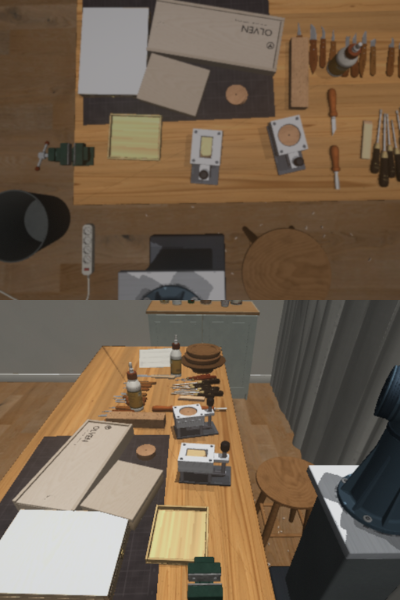

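The top view shows the rectangular nest at about (264,188) with its knob at (262,224), and the tray at (172,176). The disc nest is to the right, at (370,175). Next I'll get the nest's yaw and the tool's yaw.

Run:
```python
from h import *
from scipy.spatial.transform import Rotation as R
def rect(P,lo,hi):
    Q=P[(P[:,2]>lo)&(P[:,2]<hi)][:,:2].astype(np.float32)*1000
    return len(Q),cv2.minAreaRect(Q)
for c in("top","side"):
    im=get_image(c)
    for n,lo,hi in(("blank_nest",.084,.094),("blank",.078,.095),("blank_knob",.122,.138),("tray",.014,.026),("tray",0,.03)):
        s=spotter.silhouettes(c,n)[0];P,_,_=pts(im,s["region"]);print(c,n,rect(P,lo,hi))
s=bot.sense();print(s["time_s"],s["tool_pos"],R.from_quat(s["tool_rot"]).as_matrix().round(3).tolist(),s["ft_force"],s["width"])
```

```text
top blank_nest (1210, ((491.69830322265625, -112.74818420410156), (83.87320709228516, 139.7132568359375), 83.97711181640625))
top blank (319, ((511.1019592285156, -115.71206665039062), (29.50922393798828, 58.26253128051758), 79.93495178222656))
top blank_knob (103, ((431.8818664550781, -106.94987487792969), (21.24315071105957, 23.345359802246094), 89.03007507324219))
top tray (589, ((555.0884399414062, 105.47920989990234), (160.8984832763672, 140.77972412109375), 86.81561279296875))
top tray (4020, ((556.6452026367188, 109.45450592041016), (173.03952026367188, 147.44085693359375), 87.05281829833984))
side blank_nest (891, ((494.4298400878906, -111.38935852050781), (86.95785522460938, 135.9879150390625), 84.11963653564453))
side blank (137, ((511.56427001953125, -112.82030487060547), (27.63162612915039, 48.06654357910156), 88.52115631103516))
side blank_knob (72, ((434.3133239746094, -101.55506896972656), (21.36709213256836, 19.33822250366211), 7.915952682495117))
side tray (729, ((555.0903930664062, 107.54139709472656), (160.9123992919922, 139.3922576904297), 86.81315612792969))
side tray (5243, ((554.9747314453125, 107.48332977294922), (160.9663543701172, 139.4583740234375), 86.66490936279297))
1.1 [0.20136801 0.53858764 0.23870823] [[-0.937, 0.35, -0.0], [0.35, 0.937, -0.0], [-0.0, -0.0, -1.0]] [ 0.22437844 -0.01980607  0.4562836 ] 1.0017118500960462
```

{"api": "jog_arm", "payload": {"rows": [[13.6,-38,0,0,0,0.85,1],[13.6,-38,0,0,0,0.85,1],[13.6,-38,0,0,0,0.85,1],[13.6,-38,0,0,0,0.85,1],[13.6,-38,0,0,0,0.85,1],[13.6,-38,0,0,0,0.85,1],[13.6,-38,0,0,0,0.85,1],[13.6,-38,0,0,0,0.85,1],[13.6,-38,0,0,0,0.85,1],[13.6,-38,0,0,0,0.85,1],[13.6,-38,0,0,0,0.85,1],[13.6,-38,0,0,0,0.85,1],[13.6,-38,0,0,0,0.85,1],[13.6,-38,0,0,0,0.85,1],[13.6,-38,0,0,0,0.85,1],[13.6,-38,0,0,0,0.85,1],[13.6,-38,0,0,0,0.85,1],[0,0,0,0,0,0,1],[0,0,0,0,0,0,1]]}}

```text
time_s: 2.68
tool_pos: [0.4327, -0.1091, 0.2385]
tool_rot: [0.055, 0.999, 0.0, -0.0]
ft_force: [-0.0, 1.2, 0.1]
width: 0.995
grasp_force: 0.0
```

Run:
```python
from h import *
from scipy.spatial.transform import Rotation as R
s=bot.sense();print(s["time_s"],s["tool_pos"],R.from_quat(s["tool_rot"]).as_matrix().round(3).tolist(),s["joint_positions"])
im=get_image("wrist");cv2.imwrite("pics/w.png",im["frame"])
f=192/np.tan(np.radians(im["fovy"])/2)
T=np.array(im["cam_to_world"])
for n,h in(("blank_knob",.13),("blank",.086),("blank_nest",.089)):
    for d in spotter.look_for("wrist",n)[:2]:
        p=np.array(d["location"])-[im["cx"],im["cy"]];r=np.hypot(*p);th=r/f
        ray=T[:3,:3]@np.r_[p/r*np.sin(th),np.cos(th)]
        print(n,d["conf"],d["location"],(T[:3,3]+ray*(h-T[2,3])/ray[2]).round(4))
```

```text
2.6833 [ 0.4326555  -0.10909834  0.23851819] [[-0.994, 0.109, -0.001], [0.109, 0.994, 0.0], [0.001, 0.0, -1.0]] [-5.14236641e-01 -1.18225676e-01  1.91488424e+00  7.22217381e-05
  1.34569607e+00 -1.97550933e+00]
blank_knob 0.87 [253.9, 180.0] [ 0.4285 -0.1053  0.13  ]
blank_knob 0.6 [252.6, 204.3] [ 0.4512 -0.1089  0.13  ]
blank 0.84 [252.9, 238.0] [ 0.5075 -0.1144  0.086 ]
blank_nest 0.59 [255.0, 205.1] [ 0.4675 -0.1079  0.089 ]
blank_nest 0.47 [400.6, 210.5] [0.4949 0.0608 0.089 ]
```

View pics/w.png

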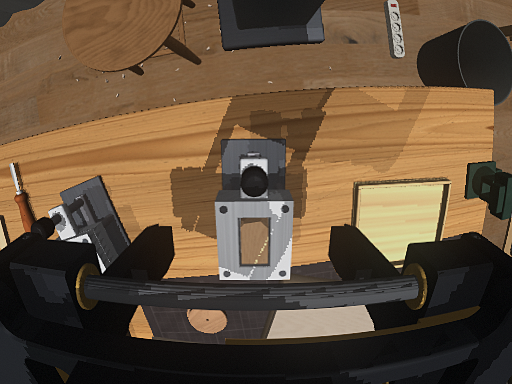

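The wrist view shows the knob at (254,180), the block at (254,241) and the fingers either side, roughly centred. I'll descend on the knob and close.

{"api": "jog_arm", "payload": {"rows": [[-1,2.5,-28,0,0,0,1],[0,0,-28,0,0,0,1],[0,0,-28,0,0,0,1],[0,0,-28,0,0,0,1],[0,0,-20,0,0,0,1],[0,0,-8,0,0,0,1],[0,0,0,0,0,0,0],[0,0,0,0,0,0,-1],[0,0,0,0,0,0,-1],[0,0,0,0,0,0,-1],[0,0,0,0,0,0,-1],[0,0,0,0,0,0,-1],[0,0,0,0,0,0,-1],[0,0,0,0,0,0,-1],[0,0,0,0,0,0,-1],[0,0,0,0,0,0,-1]]}}

```text
time_s: 4.22
tool_pos: [0.4315, -0.1062, 0.0988]
tool_rot: [0.052, 0.999, -0.001, -0.0]
ft_force: [-2.9, -6.3, -2.5]
width: 0.273
grasp_force: 30.1
```

{"api": "jog_arm", "payload": {"rows": [[0,-0.5,2,0,0,0,-1],[0,0,3,0,0,0,-1],[0,0,4,0,0,0,-1],[0,0,4,0,0,0,-1],[0,0,4,0,0,0,-1],[0,0,4,0,0,0,-1],[0,0,3,0,0,0,-1],[0,0,2,0,0,0,-1],[0,0,2,0,0,0,-1],[0,0,0,0,0,0,-1],[0,0,0,0,0,0,-1],[0,0,0,0,0,0,-1]]}}

```text
time_s: 5.22
tool_pos: [0.4315, -0.1061, 0.1264]
tool_rot: [0.053, 0.999, -0.001, -0.0]
ft_force: [0.4, -5.3, -5.5]
width: 0.277
grasp_force: 30.0
```

Run:
```python
from h import *
im=get_image("side");cv2.imwrite("pics/s2.png",cv2.resize(im["frame"][120:270,180:380],(800,600)))
for n in("blank","blank_knob"):
  for s in spotter.silhouettes("side",n)[:2]:
    P,_,_=pts(im,s["region"]);print(n,s["conf"],len(P),np.percentile(P,[5,50,95],axis=0).round(3).tolist())
```

```text
blank 0.57 444 [[0.488, -0.125, 0.089], [0.513, -0.101, 0.109], [0.539, -0.096, 0.113]]
blank_knob 0.48 167 [[0.427, -0.112, 0.038], [0.436, -0.101, 0.047], [0.458, -0.098, 0.108]]
```

View pics/s2.png

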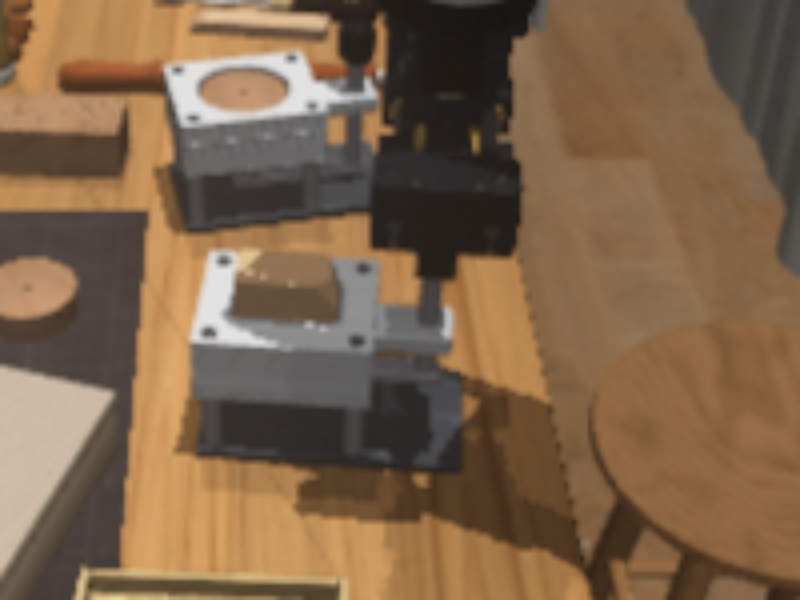

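The block in the side crop at (285,285) stands proud of the nest, with its top at 0.112 m as expected. I'll release the knob, rise and go over the block.

{"api": "jog_arm", "payload": {"rows": [[0,0,0,0,0,0,0.8],[0,0,0,0,0,0,0.8],[0,0,0,0,0,0,0.8],[0,0,0,0,0,0,0.8],[0,0,0,0,0,0,0.8],[0,0,0,0,0,0,0.8],[0,0,15,0,0,0,0.8],[0,0,30,0,0,0,0.8],[0,0,30,0,0,0,0.8],[20,-2,15,0,0,0,0.8],[30,-3,0,0,0,0,0.8],[25,-3,0,0,0,0,0.8],[5.5,-0.5,0,0,0,0,0.8],[0,0,0,0,0,0,0.8],[0,0,0,0,0,0,0.8]]}}

```text
time_s: 6.62
tool_pos: [0.5112, -0.1135, 0.216]
tool_rot: [0.053, 0.999, 0.0, -0.001]
ft_force: [-0.2, 0.1, -0.0]
width: 0.9
grasp_force: 0.0
```

Run:
```python
from h import *
for c in("top","side"):
  im=get_image(c)
  for n in("blank","blank_knob"):
   for s in spotter.silhouettes(c,n)[:1]:
    P,_,_=pts(im,s["region"]);print(c,n,s["conf"],len(P),np.percentile(P,[5,50,95],axis=0).round(3).tolist())
im=get_image("wrist");cv2.imwrite("pics/w2.png",im["frame"])
```

```text
top blank 0.45 98 [[0.483, -0.123, 0.101], [0.49, -0.112, 0.112], [0.498, -0.099, 0.115]]
side blank 0.79 438 [[0.488, -0.125, 0.089], [0.513, -0.101, 0.109], [0.539, -0.096, 0.113]]
side blank_knob 0.72 303 [[0.425, -0.11, 0.043], [0.435, -0.1, 0.124], [0.454, -0.093, 0.157]]
```

View pics/w2.png

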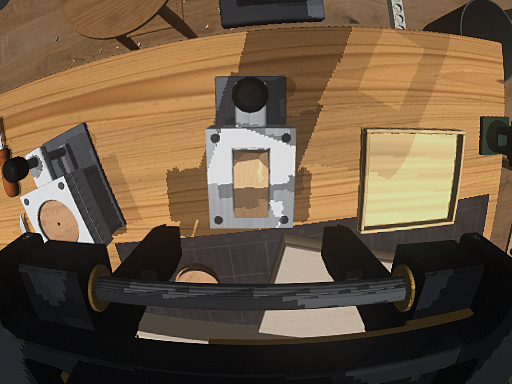

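```bash
python3 -c "
from h import *
print(np.round(get_image('wrist')['cam_to_world'],3), bot.sense()['tool_pos'])"
```

```text
[[ 0.106  0.95   0.294  0.436]
 [ 0.994 -0.102 -0.031 -0.105]
 [ 0.     0.295 -0.955  0.362]
 [ 0.     0.     0.     1.   ]] [ 0.51176351 -0.11389833  0.21687354]
```

The wrist view shows the block in the pocket centre at (252,183), between the fingers. The camera will clear the raised knob by about 8 cm, so I can descend.

{"api": "jog_arm", "payload": {"rows": [[0.5,-0.5,-30,0,0,0,0.8],[0,0,-30,0,0,0,0.8],[0,0,-30,0,0,0,0.8],[0,0,-20,0,0,0,0.8],[0,0,-8,0,0,0,0.8],[0,0,-4,0,0,0,0.8],[0,0,0,0,0,0,0],[0,0,0,0,0,0,-0.2],[0,0,0,0,0,0,-0.4],[0,0,0,0,0,0,-1],[0,0,0,0,0,0,-1],[0,0,0,0,0,0,-1],[0,0,0,0,0,0,-1],[0,0,0,0,0,0,-1],[0,0,0,0,0,0,-1],[0,0,0,0,0,0,-1]]}}

```text
time_s: 8.35
tool_pos: [0.5127, -0.1144, 0.095]
tool_rot: [0.053, 0.999, -0.0, 0.0]
ft_force: [-0.2, 0.4, 2.5]
width: 0.351
grasp_force: 30.1
```

{"api": "jog_arm", "payload": {"rows": [[0,0,5,0,0,0,-1],[0,0,15,0,0,0,-1],[0,0,20,0,0,0,-1],[0,0,20,0,0,0,-1],[2,10,5,0,0,0,-1],[4,20,0,0,0,0,-1],[6,30,0,0,0,0,-1],[6,35,0,0,0,0,-1],[6,35,0,0,0,0,-1],[6,35,0,0,0,0,-1],[6,30,0,0,0,0,-1],[4,16,0,0,0,0,-1],[2,10,0,0,0,0,-1],[0,0,0,0,0,0,-1],[0,0,0,0,0,0,-1]]}}

```text
time_s: 9.6
tool_pos: [0.5541, 0.1067, 0.1591]
tool_rot: [0.052, 0.999, -0.0, -0.0]
ft_force: [0.5, -0.5, 0.2]
width: 0.348
grasp_force: 30.1
```

Run:
```python
from h import *
im=get_image("side");cv2.imwrite("pics/s3.png",cv2.resize(im["frame"][150:384,80:392],(800,600)))
for s in spotter.silhouettes("side","blank")[:2]:
    P,_,_=pts(im,s["region"]);print(s["conf"],len(P),np.percentile(P,[2,50,98],axis=0).round(3).tolist())
```

```text
(no output)
```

View pics/s3.png

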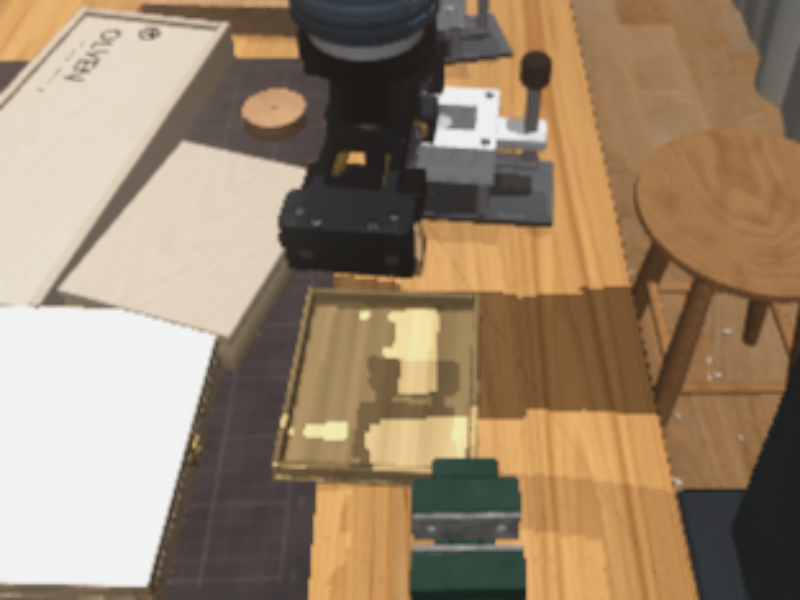

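The pocket is empty, and the opening of 30.6 mm matches the block, so it is in the gripper. I'll lower it slowly, keeping a bit away from the vise.

{"api": "jog_arm", "payload": {"rows": [[0,-5,-25,0,0,0,-1],[0,-5,-30,0,0,0,-1],[0,0,-30,0,0,0,-1],[0,0,-25,0,0,0,-1],[0,0,-15,0,0,0,-1],[0,0,-8,0,0,0,-1],[0,0,-4,0,0,0,-1],[0,0,-2,0,0,0,-1],[0,0,0,0,0,0,-1],[0,0,0,0,0,0,-1],[0,0,0,0,0,0,-1]]}}

```text
time_s: 10.62
tool_pos: [0.5555, 0.0966, 0.0219]
tool_rot: [0.053, 0.999, 0.0, 0.001]
ft_force: [0.6, -0.1, 0.5]
width: 0.351
grasp_force: 30.1
```

{"api": "jog_arm", "payload": {"rows": [[0,0,-1,0,0,0,-1],[0,0,-1,0,0,0,-1],[0,0,-1,0,0,0,-1],[0,0,0,0,0,0,-1],[0,0,0,0,0,0,-1]]}}

```text
time_s: 11.03
tool_pos: [0.5548, 0.0967, 0.0179]
tool_rot: [0.053, 0.999, 0.0, 0.0]
ft_force: [0.5, 0.5, 1.7]
width: 0.349
grasp_force: 30.1
```

{"api": "jog_arm", "payload": {"rows": [[0,0,0,0,0,0,0],[0,0,0,0,0,0,0.5],[0,0,0,0,0,0,0.5],[0,0,0,0,0,0,0.5],[0,0,0,0,0,0,0.5],[0,0,10,0,0,0,0.5],[0,0,30,0,0,0,0.5],[0,0,40,0,0,0,0.5],[0,0,40,0,0,0,0.5],[0,-30,20,0,0,0,0.5],[0,-40,0,0,0,0,0.5],[0,-40,0,0,0,0,0.5],[0,-40,0,0,0,0,0.5],[0,0,0,0,0,0,0.5],[0,0,0,0,0,0,0.5]]}}

```text
time_s: 12.28
tool_pos: [0.5546, -0.0555, 0.1585]
tool_rot: [0.055, 0.998, -0.0, 0.0]
ft_force: [-0.1, 0.8, 0.0]
width: 0.752
grasp_force: 0.0
```

Run:
```python
from h import *
for c in("side","top"):
  im=get_image(c)
  for s in spotter.silhouettes(c,"blank")[:2]:
    P,_,_=pts(im,s["region"]);print(c,s["conf"],len(P),np.percentile(P,[2,50,98],axis=0).round(3).tolist())
  if c=="side": cv2.imwrite("pics/s4.png",cv2.resize(im["frame"][150:384,80:392],(800,600)))
```

```text
side 0.58 685 [[0.525, 0.083, 0.006], [0.554, 0.108, 0.034], [0.582, 0.115, 0.037]]
top 0.67 250 [[0.501, 0.012, 0.008], [0.54, 0.091, 0.035], [0.567, 0.11, 0.454]]
```

View pics/s4.png

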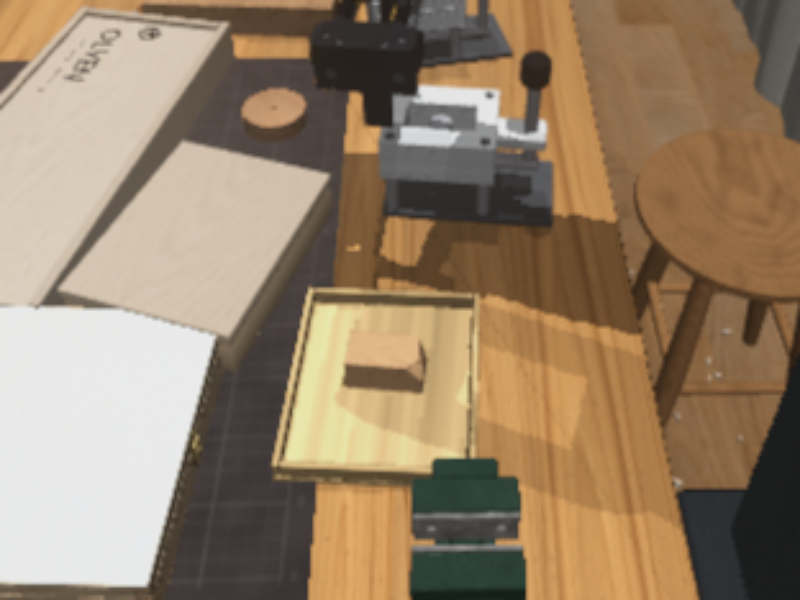

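The block at (385,360) stands upright near the tray centre. Its top is at 0.035 m, which is the 5 mm floor plus its 30 mm height, and the gripper is clear of it. Handing in.

```bash
python3 -c "
from rig import bot
print(bot.hand_in())"
```

```text
the job is handed in; nothing more can be done
None
```

The rod was pulled up to its stop, and the block now stands upright near the tray centre with the gripper clear; I never touched the disc nest, and the job was handed in at about 12.5 s (no verdict came back).

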